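# Refit the regulator knob of an electrode vacuum pump and hold its vent open

### The job

The regulator knob has come off the vacuum pump for the chest electrodes and there is still vacuum in the hoses. First turn the pump's red rotary switch from on to off; then turn the black knob so that its D-shaped bore matches the D-shaped spindle, push it fully home on the spindle, and press the sprung spindle in with it so that the vent is open. Finish while still holding the knob pressed in: do not let go of it, and leave the other things on the cabinet where they stand.

Things in the scene. Friction and masses are not known exactly. Their poses are not given: they have to be found in the camera images.
- vacuum_pump: fixed low white pump housing with a dark flat top panel, 150 x 200 x 66 mm; origin centre of underside, x to its back, y to its left, z up. Panel 66 mm above origin. On it (x, y mm): spindle (-18, 48), red switch (-18, -52), gauge 50 wide 8 high (40, 2), filter bowl 29 wide 29 high (48, 72)
- pump_switch (a joint): red rotary switch on a yellow plate: 0 = off (white line on the handle points straight back, to the ring mark), 1.047 = on (60 degrees clockwise from above, to the bar mark). Starts on. Sprung detents: past halfway (0.52) it snaps to the nearer end by itself; needs about 0.06 N m
- switch_grip (a point): point on the switch's vertical axis, 8 mm below the top of its upright bar handle; turns with the handle. Bar 38 mm long (along x of this point, x towards the white line), 12 mm thick (y), 22 mm high; the round red base under it is 40 mm wide, its top 14 mm below this point
- spindle_tip (a point): centre of the top end of the bare steel regulator spindle, 24 mm above the panel when not pressed. Vertical D shaft, 12 mm in diameter, one flat 2 mm from the axis; x of this point points straight out of the flat, z up. Top edge chamfered 1.2 mm. The spindle keeps the angle at which it stands (resists turning with 0.15 N m)
- vent (a joint): how far the regulator spindle is pushed in, m: 0 = out (vent shut), 0.005 = end stop (vent fully open; counts as open above 0.003). A spring resists with 3.2 N at 0 and 7.2 N at 0.005
- knob: loose black round knob, 30 mm high, 40 g, standing on its underside: ribbed grip 32 mm in diameter, skirt 40 mm in diameter on its lowest 5 mm. Origin centre of underside, z up, x towards the flat of its D bore, marked by a white line on top and side. Fully home its underside is 8 mm above the panel, 3 mm with the spindle pressed to its stop
- knob_bore (a point): the mouth of the knob's blind D bore, in the centre of its underside (same point and axes as the knob). Bore 16 mm deep, 13.6 mm in diameter, flat 2.7 mm from the axis on the +x side, mouth chamfered 1.6 mm: about 0.7 mm play all round and 8 degrees of turn. Fully home, the spindle's tip touches the bore's end, 16 mm in
- electrode_a: suction electrode (grey rubber bulb on a plated cup), 32 mm wide, 45 mm high, bystander; origin under its centre
- electrode_b: another suction electrode, the same size, bystander; origin under its centre
- alcohol: small white bottle with a blue cap, 41 mm wide, 92 mm high, bystander; origin under its centre
- gauze: flat white packet, 59 x 83 x 12 mm, bystander; origin under its centre
Things that resemble listed ones, but are neither listed nor needed, are in the scene too. Leave any blue or purple look-alike of the knob alone.

How it is judged (in metres and radians):
On the way, in this order (a step that is already met when the one before it is completed fails the run):
1. the pump is switched off, with the knob still off the spindle (value of joint pump_switch below 0.12 rad and distance between knob and spindle_tip above 0.03 m), for 0.2 s.
2. the knob is fully home on the spindle, flat to flat (z of knob in the frame of spindle_tip below -0.0135 m and horizontal distance between knob and spindle_tip below 0.004 m and angle between the x axis of knob and the x axis of spindle_tip, either way round below 0.3 rad), for 0.2 s.
At the end, for the whole second after the job is handed in: the switch is off (within 0.12 rad of its off stop), the knob is on the spindle with its flat on the spindle's flat (within 0.3 rad), upright, at most 2.5 mm short of fully home, and the fingers are on the knob and hold the spindle pressed in by more than 3 mm of its 5 mm (all of step 2 and value of joint pump_switch below 0.12 rad and angle between knob's own z axis and vertical below 0.15 rad and value of joint vent above 0.003 m and contact force between the fingers and knob above 2 N); the arm keeps its last pose, push and grip.
It fails at once if a bystander is moved more than 2 cm (distance of any of electrode_a, electrode_b, alcohol, gauze from where it was at the start of the episode above 0.02 m).
It also fails if it takes over 64 s, if anything falls off the work surface, if the arm or the gripper's body presses on something with over 40 N, if the wrist force passes 120 N, or if a joint passes its speed limit or range.

### The arm

A 6-joint arm with a two-finger parallel gripper is mounted at the origin on a cart in front of the work surface, level with it; the furniture and walls round the work are solid. World frame = base frame: x ahead of the robot, y to its left, z up, the work surface at z = 0. Lengths are in m, angles in degrees, forces in N, time in s.
With the tool pointing down it reaches from about 0.3 to 0.75 m from the base axis. Payload 8.5 kg.
Tool frame: the origin (TCP) lies at the very end of the fingers, on their centre line; the grasp point (between the pads) lies env.pinch_z behind it (env.pinch_z is the distance from the TCP to the grasp point, in m); z points along the fingers, y is the line along which they close (so a half turn about z gives the same grasp; the last joint's range is limited). The gripper opens to 85 mm and grips with 20 to 120 N. Pads are 22 mm wide; open, the fingers measure 114 mm over their backs; the gripper's body (76 mm by 85 mm) begins 54 mm behind the grasp point. The pads swing forward as they close: fully open they stand 13 mm farther back than shut.
Start: joints at [-76.049, 21.807, 74.336, -0, 83.858, -12.336], TCP at [0.244, -0.493, 0.231] pointing down, gripper open.
Joint ranges: [-178.18, 178.18], [-50.72, 133.34], [12.68, 142.11], [-81.47, 261.47], [9.98, 163.14], [-165.26, 165.26]. Speed limits (degrees/s): [136.94, 136.94, 180, 180, 180, 180].

### API

Orientations are given as a 3x3 rotation matrix whose columns are the frame's x, y, z axes.
In Python, from rig import telemetry, get_image, env gives the robot as it stands. The module is installed in compiled form; this text tells all that it offers.
- The arm moves only by the tool apply_moves, never from a script. Its argument "series" is a list of rows, each a list of 7 numbers: the shift along the tool's x, y, z in mm, then the turn, a rotation vector about the tool's x, y, z in degrees, then the opening, from 0 (shut) to 1 (fully open). A call has 1 to 12 rows; each row shifts and turns the commanded pose from where the row before left it, along the tool's axes as they then stand; what a row does not reach is not made up. A row lasts 1/8 s, in which the tool goes at most 62.5 mm and 10.7 degrees, less where a joint would pass 70% of its speed; a pose out of reach is approached as far as the arm can. A call with a gripper value outside its range is refused whole. The fingers move at their own pace and stop on an object; "grip_force" is the grip in N (left out, the last holds). Time passes only in rows, so rows that do not move let the fingers close. It gives the time, the measured TCP pose, the force, the opening and the grip force at its end, in the units of the state.
- telemetry.observe(): the state, without advancing time (a new reading comes with each control period).
- get_image(name): name is "scene" or "top" or "wrist"; returns a dict with "frame" (400x640x3 uint8, red, green, blue), "z_map" (400x640 float32, m along the optical axis (not along the pixel's ray), 0 where there is no reading), "vertical_fov" (degrees; the focal length in pixels is half the picture's height over the tangent of half this angle, whatever the lens; pixels are square), "cx", "cy" (the principal point, pixels), "eye" and "attitude" of the camera in the world; the wrist camera has in their place "mount" (4x4, takes a point from camera to tool coordinates, whose origin is the TCP and whose axes are the flange's). Camera axes: x right, y up, looking along -z (the intrinsics and any distortion apply to the point x, -y, -z); pixel columns grow to the right and rows downward; lengths in m; the calibration is good to about 2 mm. A picture is of the moment at which its call begins: read the wrist's pose just before it.
- env.close_job(): hands the job in; it is judged then, once.
The state is a dict: "time_s": time; "q": joint angles; "qvel": joint speeds; "joint_efforts": joint torques, N m; "position": TCP position; "tool_rot": TCP orientation; "ft_force": force on the tool from outside, world axes, zero at the start; "wrist_torque": the same for the moment, N m; "grip_width": finger opening in m; "gripper_force": force on a finger pad.
Only numpy, scipy, OpenCV 4.12 (cv2) and the standard library are available. Lean on these libraries where they do the work, as an engineer would, in place of code of your own. Each camera call takes 0.05 s, during which the arm holds its last target. There are 200 camera calls.

## Working session

There is one attempt and no reset: what is moved stays moved. The work goes in short steps, Python scripts to look and compute and a tool call to move; the robot and the scene stay as the last step left them, time stands still between calls to the robot, and variables do not carry over. Pictures are saved under pics/ and viewed, at most 10 in all, crops included, and the job is handed in when it is done.

Besides the shell and the picture viewer there is one more tool, called after "Emit:" as name(argument=value, ...), one argument or row to a line, values as JSON. apply_moves: Moves the arm, as the interface text tells. Its arguments: {"type":"object","properties":{"series":{"type":"array"},"grip_force":{"type":"number"}},"required":["series"]}

```bash
mkdir -p pics; cat > h.py <<'E'
import numpy as np, cv2
from rig import telemetry, get_image, env
def save(im,n): cv2.imwrite('pics/'+n,im[...,::-1])
def cam(im,st=None):
    f=200/np.tan(np.radians(im['vertical_fov'])/2)
    if 'mount' in im:
        T=np.eye(4);T[:3,:3]=np.array(st['tool_rot']);T[:3,3]=st['position'];M=T@np.array(im['mount'])
        return f,M[:3,3],M[:3,:3]
    return f,np.array(im['eye']),np.array(im['attitude'])
def dirs(im,st,uv):
    f,e,R=cam(im,st);uv=np.atleast_2d(uv).astype(float)
    d=np.c_[(uv[:,0]-im['cx'])/f,-(uv[:,1]-im['cy'])/f,-np.ones(len(uv))]
    return e,d@R.T
def onplane(im,st,uv,z):
    e,d=dirs(im,st,uv);return e+d*((z-e[2])/d[:,2])[:,None]
def depthpts(im,st,uv):
    e,d=dirs(im,st,uv);uv=np.atleast_2d(uv).astype(int)
    return e+d*im['z_map'][uv[:,1],uv[:,0]][:,None]
E
python3 - <<'E'
from h import *
for n in('top','scene'):
    im=get_image(n);save(im['frame'],n+'0.png');print({k:v for k,v in im.items() if k not in('frame','z_map')})
st=telemetry.observe();print(st,env.pinch_z)
E
```

```text
{'vertical_fov': 47.965517000267965, 'cx': 314.87347187579684, 'cy': 197.8954268521545, 'eye': array([0.50705137, 0.10271443, 0.9292562 ]), 'attitude': array([[-0.01834246,  0.98637544, -0.16348406],
       [-0.99980762, -0.01923152, -0.00385705],
       [-0.00694855,  0.16338186,  0.98653844]])}
{'vertical_fov': 52.46826697945699, 'cx': 315.4057867893736, 'cy': 200.38274918906794, 'eye': array([0.26836054, 0.54834596, 0.71578347]), 'attitude': array([[-0.77047219,  0.47936288, -0.4202188 ],
       [-0.63731453, -0.56450396,  0.52456217],
       [ 0.01424046,  0.67197211,  0.74043953]])}
{'time_s': 0.1, 'q': array([-7.60488792e+01,  2.18366024e+01,  7.43803212e+01,  7.01790643e-04,
        8.38564444e+01, -1.23356360e+01]), 'qvel': array([-0.04831971, -0.09960207, -0.12305932,  0.03419062, -0.0669828 ,
        0.03093984]), 'joint_efforts': array([ 4.45712067e-03, -4.49220264e+01, -2.31658101e+01, -1.49605771e-04,
        3.57445671e-03,  1.17728300e-05]), 'position': array([ 0.24351252, -0.4928624 ,  0.23077898]), 'tool_rot': array([[ 8.96589443e-01,  4.42862600e-01, -2.96904974e-04],
       [ 4.42862607e-01, -8.96588623e-01,  1.24567577e-03],
       [ 2.85461589e-04, -1.24834786e-03, -9.99999180e-01]]), 'ft_force': array([-0.25363305,  0.35499095, -0.5018686 ]), 'wrist_torque': array([-0.01809183, -0.03347976,  0.02769633]), 'gripper_force': 0.0, 'grip_width': 0.0855070599073304} 0.0187
```

View pics/top0.png

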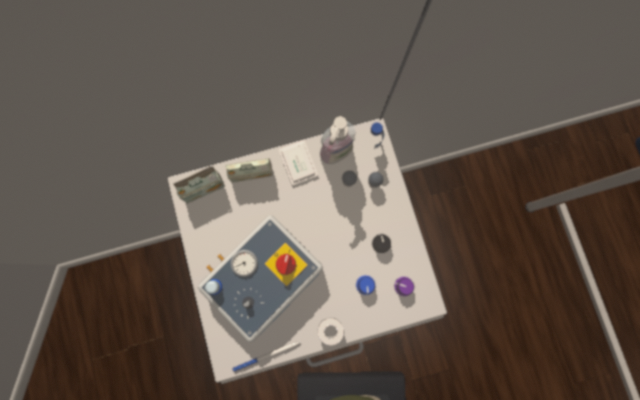

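View pics/scene0.png

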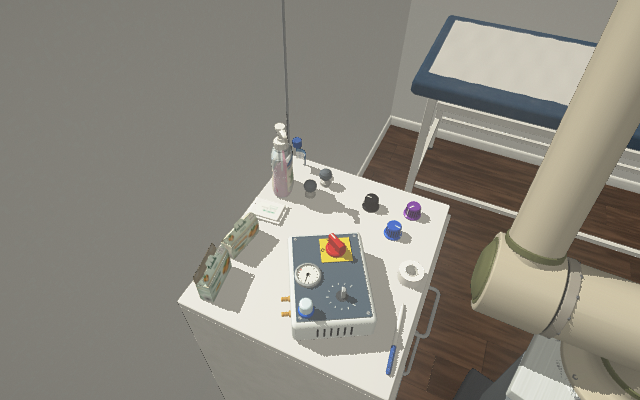

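Top view: black knob at (382,243); blue look-alike (366,285) and purple (404,286). The black one fits. Electrodes are at (349,178) and (376,179), the switch at (286,264) and the spindle at (248,303). Next I'll measure these.

```bash
python3 - <<'E'
from h import *
top=get_image('top');sc=get_image('scene')
pos=dict(sw=(286,262),sp=(247,303),knob=(382,243),blue=(366,285),pur=(404,286),ea=(349,178),eb=(376,179),gauge=(244,264),bowl=(212,287),tape=(331,331))
for k,u in pos.items(): print('top',k,depthpts(top,None,u)[0].round(3))
pos=dict(sw=(336,243),knob=(371,200),sp=(344,288),gauge=(307,275),bowl=(305,304))
for k,u in pos.items(): print('scene',k,depthpts(sc,None,u)[0].round(3))
# whole-mask: points in height band of knob top
def cloud(im):
    v,u=np.mgrid[0:400,0:640];uv=np.c_[u.ravel(),v.ravel()];return uv,depthpts(im,None,uv),im['frame'].reshape(-1,3).astype(int)
for im,n in((top,'top'),(sc,'scene')):
    uv,P,c=cloud(im);hsv=cv2.cvtColor(im['frame'],cv2.COLOR_RGB2HSV).reshape(-1,3)
    red=((hsv[:,0]<8)|(hsv[:,0]>172))&(hsv[:,1]>150)&(hsv[:,2]>90)&(P[:,2]>.06)&(P[:,2]<.13)
    p=P[red];print(n,'red',len(p),p.mean(0).round(4),p[:,2].max());
    hi=p[p[:,2]>p[:,2].max()-.006];print(' hi',len(hi),hi.mean(0).round(4))
    pan=(abs(P[:,2]-.066)<.006)&(P[:,0]<.7)&(hsv[:,2]<140)
    p=P[pan];r=cv2.minAreaRect((p[:,:2]*1000).astype(np.float32));print(' panel',len(p),r)
big=cv2.resize(np.ascontiguousarray(sc['frame'][180:330,270:440]),None,fx=4.4,fy=4,interpolation=cv2.INTER_CUBIC);save(big,'sc_crop.png')
E
```

```text
top sw [0.527 0.161 0.099]
top sp [0.454 0.233 0.091]
top knob [ 0.562 -0.025  0.032]
top blue [0.481 0.009 0.033]
top pur [ 0.478 -0.065  0.029]
top ea [0.693 0.037 0.045]
top eb [ 0.69  -0.017  0.045]
top gauge [0.525 0.242 0.071]
top bowl [0.484 0.297 0.095]
top tape [0.391 0.079 0.001]
scene sw [0.52  0.169 0.099]
scene knob [ 0.562 -0.022  0.029]
scene sp [0.454 0.231 0.089]
scene gauge [0.527 0.245 0.073]
scene bowl [0.485 0.3   0.093]
top red 244 [0.5223 0.163  0.0855] 0.10090451643359033
 hi 95 [0.5211 0.1655 0.0984]
 panel 5566 ((607.1400146484375, 394.33331298828125), (609.49609375, 250.93405151367188), 62.780052185058594)
scene red 171 [0.5254 0.1704 0.0858] 0.10127023689188952
 hi 74 [0.523  0.1652 0.0982]
 panel 5079 ((257.6753845214844, -360.473876953125), (2089.462890625, 638.4428100585938), 80.4331283569336)
```

View pics/sc_crop.png

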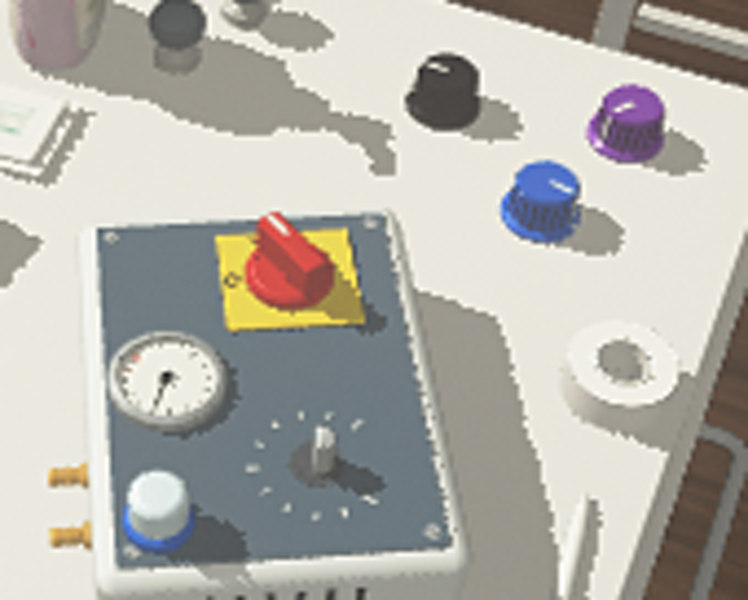

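The crop confirms the black knob at scene (371,201). It has a white line on top and is separate from the blue and purple ones. The switch's white end and the pump yaw of about 45° agree with the gauge offset. Now I'll approach with the wrist camera.

Emit:
apply_moves(
  series=[
    [43,-31,-3,0,0,0,1],
    [43,-31,-3,0,0,0,1],
    [43,-31,-3,0,0,0,1],
    [43,-31,-3,0,0,0,1],
    [43,-31,-3,0,0,0,1],
    [43,-31,-3,0,0,0,1],
    [43,-31,-3,0,0,0,1],
    [43,-31,-3,0,0,0,1],
    [43,-31,-3,0,0,0,1],
    [43,-31,-3,0,0,0,1],
    [43,-31,-3,0,0,0,1],
    [0,0,0,0,0,0,1],
  ],
)

```text
time_s: 1.7
position: [0.5174, 0.0248, 0.264]
tool_rot: [[0.895, 0.447, -0.0], [0.447, -0.895, 0.0], [0.0, -0.0, -1.0]]
ft_force: [-0.1, -1.0, -1.0]
grip_width: 0.0855
gripper_force: 0.0
```

```bash
python3 - <<'E'
from h import *
st=telemetry.observe();im=get_image('wrist');save(im['frame'],'w1.png')
print(st['position'],st['q'].round(1),st['tool_rot'].round(3));print(im['vertical_fov'],im['mount'])
E
```

```text
[0.51739001 0.02482569 0.26404601] [-10.4  17.3  75.7   0.   87.   53.1] [[ 0.895  0.447 -0.   ]
 [ 0.447 -0.895  0.   ]
 [ 0.    -0.    -1.   ]]
63.62037913592319 [[ 6.09692319e-04  9.61109980e-01  2.76165232e-01  6.89248246e-02]
 [ 9.99999814e-01 -5.88551652e-04 -1.59431147e-04  2.60822230e-04]
 [ 9.30663645e-06  2.76165277e-01 -9.61110160e-01 -1.43740632e-01]
 [ 0.00000000e+00  0.00000000e+00  0.00000000e+00  1.00000000e+00]]
```

View pics/w1.png

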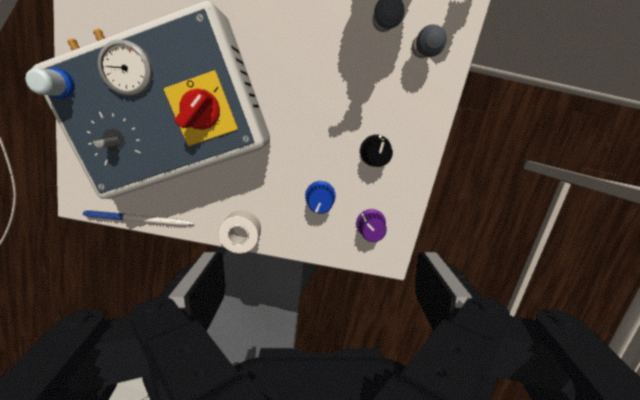

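Wrist view: black knob at (376,151) with its line toward (381,143), red switch at (198,108), spindle at (105,140). The next script measures positions, the knob yaw and the bar axis.

```bash
python3 - <<'E'
from h import *
st=telemetry.observe();im=get_image('wrist');F=im['frame'];hsv=cv2.cvtColor(F,cv2.COLOR_RGB2HSV)
v,u=np.mgrid[0:400,0:640]
def ax(p):
    m=p.mean(0);w,V=np.linalg.eigh(np.cov((p-m).T));return m,V[:,1],np.sqrt(w)
# knob
box=(u>355)&(u<397)&(v>130)&(v<172)
P=depthpts(im,st,np.c_[u.ravel(),v.ravel()]).reshape(400,640,3)
k=box&(P[...,2]>.024)&(P[...,2]<.036)
c,r=cv2.minEnclosingCircle(np.c_[u[k],v[k]].astype(np.float32));ck=onplane(im,st,c,.030)[0];print('knob top',c,r,ck,P[k].mean(0),k.sum())
w=k&(hsv[...,2]>110)&(hsv[...,1]<90);pw=onplane(im,st,np.c_[u[w],v[w]],.030)[:,:2]
m,a,s=ax(pw);print('line',len(pw),m,'cen->mean yaw',np.degrees(np.arctan2(*(m-ck[:2])[::-1])),'axis',np.degrees(np.arctan2(a[1],a[0])),s)
# switch
red=((hsv[...,0]<8)|(hsv[...,0]>172))&(hsv[...,1]>120)&(hsv[...,2]>60)&(u>160)&(u<240)&(v>70)&(v<140)
t=red&(P[...,2]>.094);p=P[t];m,a,s=ax(p[:,:2]);print('bar top',len(p),p.mean(0),np.degrees(np.arctan2(a[1],a[0])),s)
b=red&(P[...,2]<.085)&(P[...,2]>.07);print('base',P[b].mean(0))
# spindle
t=(u>80)&(u<125)&(v>120)&(v<160)&(P[...,2]>.084);p=P[t];print('spindle tip',t.sum(),p.mean(0),p.max(0))
E
```

```text
knob top (377.39654541015625, 150.91378784179688) 14.15537166595459 [ 0.56447869 -0.02853703  0.03      ] [ 0.56428049 -0.02865225  0.030576  ] 601
line 31 [ 0.57071658 -0.02932041] cen->mean yaw -7.158001400467831 axis -147.11161723148126 [0.0027053  0.00495435]
bar top 535 [0.52465278 0.15982392 0.10336812] 131.97605829602279 [0.00741871 0.016186  ]
base [0.52423892 0.15630925 0.07799664]
spindle tip 125 [0.4594938  0.22300134 0.10490004] [0.57871723 0.2394474  0.40765103]
```

Emit:
apply_moves(
  series=[
    [22,-40,10,0,0,0,0.7],
    [22,-40,10,0,0,0,0.7],
    [22,-40,10,0,0,0,0.7],
    [0,0,10,0,0,10.4,0.7],
    [0,0,10,0,0,10.4,0.7],
    [0,0,10,0,0,10.4,0.7],
    [0,0,0,0,0,10.4,0.7],
    [0,0,0,0,0,0,0.7],
  ],
)

```text
time_s: 2.8
position: [0.5226, 0.1577, 0.2043]
tool_rot: [[0.964, -0.264, -0.0], [-0.264, -0.964, -0.0], [-0.0, 0.0, -1.0]]
ft_force: [0.3, -0.3, -0.5]
grip_width: 0.06
gripper_force: 0.0
```

```bash
cat > w2.py <<'E'
from h import *
st=telemetry.observe();im=get_image('wrist');F=im['frame'];save(F,'w2.png');hsv=cv2.cvtColor(F,cv2.COLOR_RGB2HSV)
v,u=np.mgrid[0:400,0:640]
P=depthpts(im,st,np.c_[u.ravel(),v.ravel()]).reshape(400,640,3)
print(st['position'],st['q'].round(1))
yel=(hsv[...,0]>20)&(hsv[...,0]<34)&(hsv[...,1]>150)&(hsv[...,2]>80)
red=((hsv[...,0]<8)|(hsv[...,0]>172))&(hsv[...,1]>120)&(hsv[...,2]>60)
uv=np.c_[u[yel|red],v[yel|red]]
n,l,s,_=cv2.connectedComponentsWithStats((yel|red).astype(np.uint8));i=1+s[1:,4].argmax();yy=yel&(l==i);q=onplane(im,st,np.c_[u[yy],v[yy]],.067)
print('plate',cv2.minAreaRect((q[:,:2]*1000).astype(np.float32)))
for lo,hi in((.094,.12),(.072,.082)):
    t=red&(P[...,2]>lo)&(P[...,2]<hi);p=P[t]
    if len(p)>50: print(lo,len(p),np.median(p,0).round(4),cv2.minAreaRect((p[:,:2]*1000).astype(np.float32)))
E
python3 w2.py
```

```text
[0.52264319 0.15766309 0.20432838] [  4.4  22.6  77.7  -0.   79.7 109.7]
plate ((523.2460327148438, 162.40786743164062), (60.68239212036133, 56.55525207519531), 44.42713928222656)
0.094 597 [0.524  0.1626 0.0998] ((524.6650390625, 162.4770965576172), (11.349494934082031, 37.17848587036133), 74.68022918701172)
0.072 863 [0.5255 0.1573 0.0779] ((524.8484497070312, 161.56976318359375), (37.505863189697266, 36.85794448852539), 74.8247299194336)
```

View pics/w2.png

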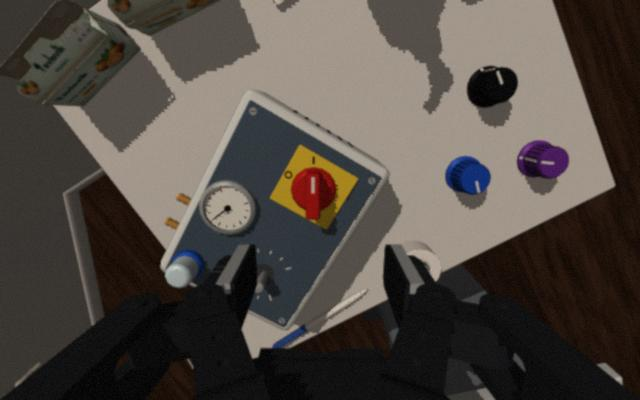

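The wrist view shows the switch bar at (313,192), in line with the tool. It measures 11x37 mm with its centre at (0.5247,0.1625) and top at 0.0998, which matches the spec. Now descend and grip.

Emit:
apply_moves(
  series=[
    [1,-5,20,0,0,0,0.5],
    [0,0,30,0,0,0,0.5],
    [0,0,30,0,0,0,0.5],
    [0,0,24,0,0,0,0.5],
    [0,0,18,0,0,0,0.5],
    [0,0,0,0,0,0,0.5],
    [0,0,0,0,0,0,0.1],
    [0,0,0,0,0,0,0.05],
    [0,0,0,0,0,0,0.05],
    [0,0,0,0,0,0,0.05],
  ],
  grip_force=30,
)

```text
time_s: 4.1
position: [0.5254, 0.163, 0.0834]
tool_rot: [[0.965, -0.264, 0.002], [-0.264, -0.965, -0.001], [0.002, 0.0, -1.0]]
ft_force: [-1.8, -4.4, 6.8]
grip_width: 0.0113
gripper_force: 32.7
```

Emit:
apply_moves(
  series=[
    [0,0,0,0,0,-10,0.05],
    [0,0,0,0,0,-10,0.05],
    [0,0,0,0,0,-10,0.05],
    [0,0,0,0,0,-10,0.05],
    [0,0,0,0,0,-10,0.05],
    [0,0,0,0,0,-10,0.05],
    [0,0,0,0,0,0,0.05],
    [0,0,0,0,0,0,0.5],
    [0,0,0,0,0,0,0.5],
    [0,0,-60,0,0,0,0.5],
    [0,0,-60,0,0,0,0.5],
    [0,0,0,0,0,0,0.7],
  ],
)

```text
time_s: 5.6
position: [0.5267, 0.1638, 0.2068]
tool_rot: [[0.711, 0.703, 0.009], [0.703, -0.711, 0.001], [0.007, 0.006, -1.0]]
ft_force: [-0.0, -0.1, -0.1]
grip_width: 0.0595
gripper_force: 0.0
```

```bash
cat >> w2.py <<'E'
# spindle
p0=np.array([.457,.232])
t=(np.hypot(P[...,0]-p0[0],P[...,1]-p0[1])<.02)&(P[...,2]>.082)&(P[...,2]<.096)
print('spindle',t.sum(),np.median(P[t],0) if t.any() else '')
E
python3 w2.py
```

```text
[0.52667519 0.16377815 0.20677692] [ 5.  22.8 76.9  0.  79.7 50.3]
plate ((523.4370727539062, 161.84368896484375), (60.796165466308594, 56.56220626831055), 44.6145133972168)
0.094 592 [0.5244 0.163  0.0998] ((524.509033203125, 162.72998046875), (36.982357025146484, 11.418639183044434), 44.27638244628906)
0.072 852 [0.5253 0.1638 0.0778] ((524.2906494140625, 162.74984741210938), (37.56056594848633, 37.47087860107422), 80.1027603149414)
spindle 164 [0.453885   0.23278461 0.09028896]
```

The switch is off: the bar is at 44.3° and the plate at 44.5°. Next I'll place the camera over the spindle to read its flat.

Emit:
apply_moves(
  series=[
    [-24,-34,20,0,0,0,0.7],
    [-24,-34,28,0,0,0,0.7],
    [-24,-33,28,0,0,0,0.7],
    [0,0,0,0,0,0,0.7],
    [0,0,0,0,0,0,0.7],
  ],
)

```text
time_s: 6.28
position: [0.4033, 0.1847, 0.1261]
tool_rot: [[0.711, 0.703, -0.0], [0.703, -0.711, 0.0], [-0.0, -0.0, -1.0]]
ft_force: [0.3, 0.3, -0.4]
grip_width: 0.0596
gripper_force: 0.0
```

```bash
python3 - <<'E'
from h import *
st=telemetry.observe();im=get_image('wrist');F=im['frame']
print(st['position'],st['tool_rot'].round(3))
f,e,R=cam(im,st)
q=R.T@(np.array([.4544,.234,.090])-e);c=np.array([im['cx']-f*q[0]/q[2],im['cy']+f*q[1]/q[2]]);print('pix',c)
x,y=c.astype(int);x0,y0=max(x-30,0),max(y-30,0);cr=np.ascontiguousarray(F[y0:y0+60,x0:x0+60]);print(x0,y0)
np.set_printoptions(linewidth=250)
save(cv2.resize(cr,None,fx=10,fy=10,interpolation=cv2.INTER_CUBIC),'spin.png')
E
```

```text
[0.40332622 0.18466384 0.12611983] [[ 0.711  0.703 -0.   ]
 [ 0.703 -0.711  0.   ]
 [-0.    -0.    -1.   ]]
pix [321.46724898 102.97919693]
291 72
```

View pics/spin.png

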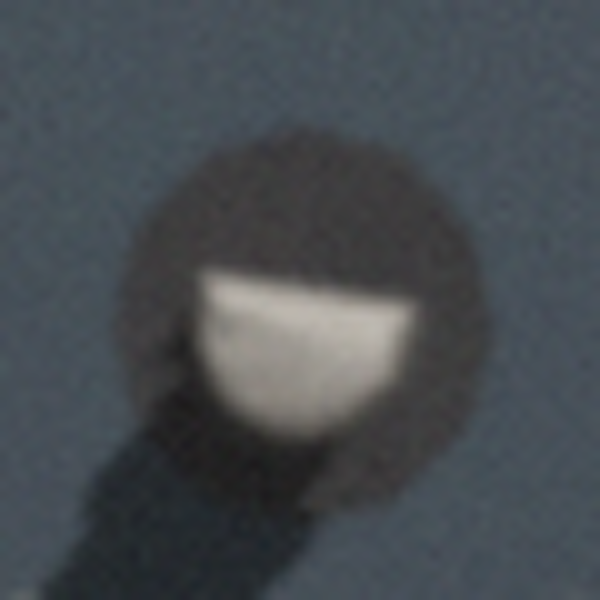

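The crop clearly shows the D: the flat's edge runs from crop (200,270) to (417,300), facing up in the image, with the round side below. I'll fit it numerically.

```bash
python3 - <<'E'
from h import *
st=telemetry.observe();im=get_image('wrist');F=im['frame']
g=cv2.cvtColor(F,cv2.COLOR_RGB2GRAY)[72:132,291:351];g=cv2.resize(g,None,fx=8,fy=8,interpolation=cv2.INTER_CUBIC)
m=(g>115).astype(np.uint8);C=max(cv2.findContours(m,0,1)[0],key=cv2.contourArea)[:,0].astype(float)
uv=(C+.5)/8-.5+[291,72]
p=onplane(im,st,uv,.090)[:,:2]*1000
# flat edge: hull's longest edge side, via points near top chord
cx=p.mean(0);hull=cv2.approxPolyDP(p.astype(np.float32),1.0,True)[:,0];L=np.roll(hull,-1,0)-hull;i=np.linalg.norm(L,axis=1).argmax()
a,b=hull[i],hull[(i+1)%len(hull)];d=(b-a)/np.linalg.norm(b-a);n=np.array([-d[1],d[0]])
if (cx-a)@n>0:n=-n
s=(p-a)@d;near=(abs((p-a)@n)<1.0)&(s>1.5)&(s<np.linalg.norm(b-a)-1.5)
vx,vy,x0,y0=cv2.fitLine(p[near].astype(np.float32),cv2.DIST_HUBER,0,.01,.01).ravel()
d=np.array([vx,vy]);n2=np.array([-vy,vx]);n2*=np.sign(n2@n)
print('chord len',np.linalg.norm(b-a),'normal yaw',np.degrees(np.arctan2(n2[1],n2[0])))
mid=(a+b)/2;print('chord mid',mid,'centre A',mid-2*n2)
arc=p[(p-mid)@n2<-1.5]
A=np.c_[2*arc,np.ones(len(arc))];x=np.linalg.lstsq(A,(arc**2).sum(1),rcond=None)[0];print('arc centre',x[:2],'r',np.sqrt(x[2]+x[0]**2+x[1]**2),'flat dist',(mid-x[:2])@n2)
E
```

```text
chord len 11.043951 normal yaw 36.339066
chord mid [454.7179  234.35213] centre A [453.10684 233.167  ]
arc centre [454.25851841 234.24503316] r 5.3216105855168445 flat dist 0.4334993379631832
```

```bash
python3 - <<'E'
from h import *
st=telemetry.observe();im=get_image('wrist');F=im['frame']
px=np.array([[19.9,26.9],[41.8,30.0],[29.3,43.9]])-.5+[291,72]
p=onplane(im,st,px,.090)[:,:2]*1000;a,b,c=p
d=(b-a)/np.linalg.norm(b-a);n=np.array([-d[1],d[0]]);n*=-np.sign((c-a)@n)
mid=(a+b)/2;print('chord',np.linalg.norm(b-a),'depth',(mid-c)@n,'yaw',np.degrees(np.arctan2(n[1],n[0])),'centre',mid-2*n,c+6*n)
g=cv2.cvtColor(F,cv2.COLOR_RGB2GRAY)[72:132,291:351]
for t in(75,90,100,115):
    C=max(cv2.findContours((cv2.resize(g,None,fx=8,fy=8,interpolation=2)>t).astype(np.uint8),0,1)[0],key=cv2.contourArea)[:,0]
    q=onplane(im,st,(C+.5)/8-.5+[291,72],.090)[:,:2]*1000;h=(q-mid)@n;w=(q-mid)@d;print(t,'h',h.min(),h.max(),'w',w.min(),w.max())
E
```

```text
chord 11.809439074244734 depth 8.026877146743582 yaw 36.99883052572454 centre [454.49416648 233.84226503] [454.61895312 233.63199917]
75 h -18.60801744078648 16.069885086590215 w -17.856400367616416 17.98046666103824
90 h -7.912896753409604 -0.3154993492772145 w -6.233213007388122 5.53156233508433
100 h -7.74844119586224 -0.45986733863937196 w -6.042663739133334 5.398707041907753
115 h -7.283411026391912 -0.613883478085899 w -5.845918254701406 5.190218750671186
```

Spindle centre is (0.4545,0.2338) with flat yaw about 36.7°. That agrees with the plate-based prediction of (0.4544,0.2340). Now on to the knob.

Emit:
apply_moves(
  series=[
    [-21,54,-2,0,0,0,0.7],
    [-21,54,0,0,0,0,0.7],
    [-21,54,0,0,0,0,0.7],
    [-21,54,0,0,0,0,0.7],
    [0,0,0,0,0,10.4,0.7],
    [0,0,7,0,0,10.4,0.7],
    [0,0,7,0,0,10.4,0.7],
    [0,0,7,0,0,10.4,0.7],
    [0,0,5,0,0,3,0.7],
    [0,0,0,0,0,0,0.7],
    [0,0,0,0,0,0,0.7],
  ],
)

```text
time_s: 7.8
position: [0.4953, -0.0282, 0.1026]
tool_rot: [[1.0, 0.002, 0.001], [0.002, -1.0, -0.0], [0.001, 0.0, -1.0]]
ft_force: [-1.1, 0.3, 0.6]
grip_width: 0.0597
gripper_force: 0.0
```

```bash
python3 - <<'E'
from h import *
st=telemetry.observe();im=get_image('wrist');F=im['frame']
print(st['position'],st['tool_rot'].round(3),st['q'].round(1))
f,e,R=cam(im,st)
q=R.T@(np.array([.5642,-.0286,.030])-e);c=np.array([im['cx']-f*q[0]/q[2],im['cy']+f*q[1]/q[2]]);print('pix',c)
x,y=c.astype(int);x0,y0=max(x-45,0),max(y-45,0);cr=np.ascontiguousarray(F[y0:y0+90,x0:x0+90]);print(x0,y0)
save(cv2.resize(cr,None,fx=6,fy=6,interpolation=cv2.INTER_CUBIC),'knob.png')
g=cv2.cvtColor(F,cv2.COLOR_RGB2GRAY)[y0:y0+90,x0:x0+90]
P=depthpts(im,st,np.array([[x0+i,y0+j] for j in range(90) for i in range(90)])).reshape(90,90,3)
k=(P[...,2]>.024)&(P[...,2]<.036);v,u=np.nonzero(k)
c,r=cv2.minEnclosingCircle(np.c_[u,v].astype(np.float32));c=np.array(c)+[x0,y0];ck=onplane(im,st,c,.03)[0];print('top',c,r,r*.030*0+r/f*(e[2]-.03),ck,np.median(P[k],0))
w=k&(g>110);v,u=np.nonzero(w);pw=onplane(im,st,np.c_[u+x0,v+y0],.03)[:,:2]
m=pw.mean(0);W,V=np.linalg.eigh(np.cov((pw-m).T));a=V[:,1];a=a*np.sign(a@(m-ck[:2]))
print(len(pw),m,np.degrees(np.arctan2(a[1],a[0])),np.degrees(np.arctan2(*(m-ck[:2])[::-1])),np.sqrt(W))
E
```

```text
[ 0.49530039 -0.0282397   0.10259117] [[ 1.     0.002  0.001]
 [ 0.002 -1.    -0.   ]
 [ 0.001  0.    -1.   ]] [-17.   24.6  94.1  -0.   61.3  72.9]
pix [319.30114373 107.5766884 ]
274 62
top [320.77464676 107.09859085] 25.996929168701172 0.017445553368313438 [ 0.56449932 -0.02954958  0.03      ] [ 0.56452424 -0.02970489  0.03094507]
79 [ 0.57166165 -0.02801264] 14.083161771222345 12.111229981585954 [0.00067368 0.00407379]
```

View pics/knob.png

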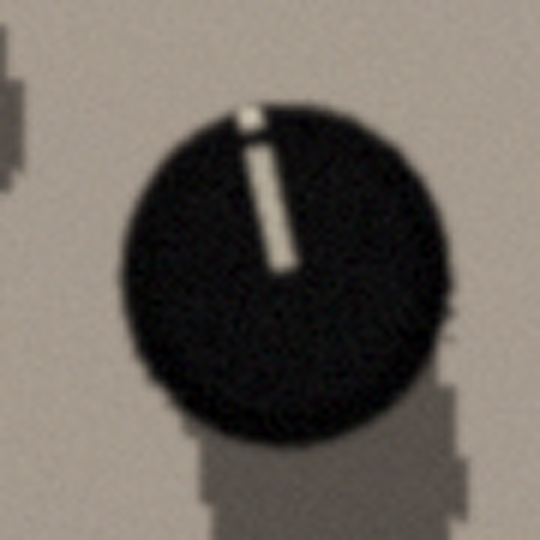

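The crop shows the black knob with its white line from the centre (285,270) to the rim at (250,118), so knob yaw is about 13°. Its centre is (0.5645,-0.0295), top 0.031. Now descend and grip.

Emit:
apply_moves(
  series=[
    [35,1,0,0,0,0,0.7],
    [34,0,5,0,0,0,0.7],
    [0,0,30,0,0,0,0.7],
    [0,0,28,0,0,0,0.7],
    [0,0,20,0,0,0,0.7],
    [0,0,10,0,0,0,0.7],
    [0,0,0,0,0,0,0.6],
    [0,0,0,0,0,0,0.45],
    [0,0,0,0,0,0,0.3],
    [0,0,0,0,0,0,0.3],
    [0,0,0,0,0,0,0.3],
    [0,0,0,0,0,0,0.3],
  ],
  grip_force=50,
)

```text
time_s: 9.35
position: [0.5644, -0.029, 0.0105]
tool_rot: [[1.0, 0.002, 0.002], [0.002, -1.0, -0.001], [0.002, 0.001, -1.0]]
ft_force: [-1.1, -0.4, 6.4]
grip_width: 0.0301
gripper_force: 49.6
```

Emit:
apply_moves(
  series=[
    [0,0,-30,0,0,0,0.3],
    [0,0,-50,0,0,0,0.3],
    [0,0,-50,0,0,0,0.3],
    [-22,-52,-20,0,0,0,0.3],
    [-22,-53,0,0,0,0,0.3],
    [-22,-53,0,0,0,0,0.3],
    [-22,-53,0,0,0,0,0.3],
    [-22,-52,0,0,0,0,0.3],
    [0,0,0,0,0,-8,0.3],
    [0,0,0,0,0,-8,0.3],
    [0,0,0,0,0,-7.7,0.3],
    [0,0,0,0,0,0,0.3],
  ],
)

```text
time_s: 10.85
position: [0.4534, 0.234, 0.1595]
tool_rot: [[0.915, 0.402, 0.0], [0.402, -0.915, 0.0], [0.0, 0.0, -1.0]]
ft_force: [0.5, 0.3, -0.6]
grip_width: 0.0299
gripper_force: 49.6
```

```bash
python3 - <<'E'
from h import *
st=telemetry.observe();im=get_image('wrist');F=im['frame']
print(st['position'],st['tool_rot'].round(3),st['ft_force'].round(1),st['grip_width'],st['q'].round(1))
f,e,R=cam(im,st)
T=np.array(st['tool_rot']);top=np.array(st['position'])+T@np.array([0,0,-.0195])
q=R.T@(top-e);print('expected top pix',im['cx']-f*q[0]/q[2],im['cy']+f*q[1]/q[2])
save(cv2.resize(np.ascontiguousarray(F[190:400,170:470]),None,fx=2.6,fy=2.6),'hand.png')
E
```

```text
[0.45342131 0.23395514 0.15954155] [[ 0.915  0.402  0.   ]
 [ 0.402 -0.915  0.   ]
 [ 0.     0.    -1.   ]] [ 0.5  0.3 -0.6] 0.029859844846515955 [14.  21.7 87.4 -0.  70.9 80.3]
expected top pix 318.8353037828143 274.13108842244964
```

View pics/hand.png

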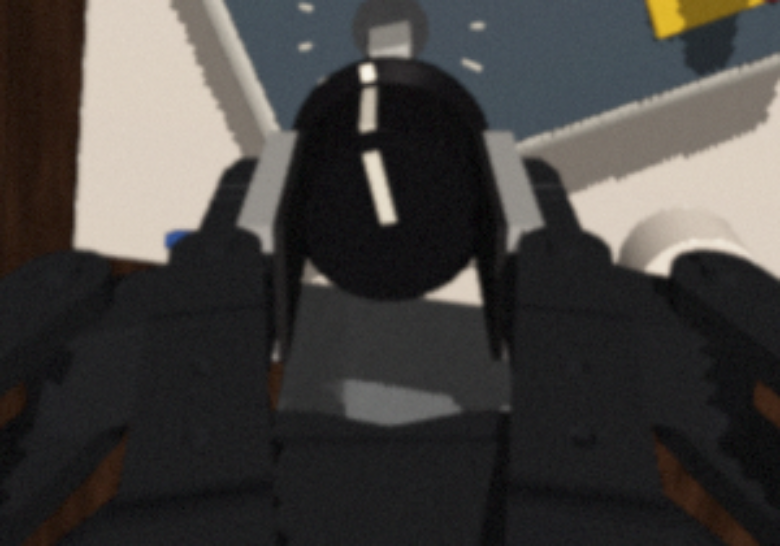

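The knob sits upright and centred in the fingers, with its line from crop (388,222) to (372,152). I'll cast that onto the knob's top plane.

```bash
python3 - <<'E'
from h import *
st=telemetry.observe();im=get_image('wrist')
x=np.array([[388,222],[372,152],[291,190],[488,190],[390,298]])/2.6+[170,190]
z=st['position'][2]+.0195
p=onplane(im,st,x,z);T=np.array(st['tool_rot']);l=(p-st['position'])@T;print((l*1000).round(1))
d=p[1]-p[0];print('yaw',np.degrees(np.arctan2(d[1],d[0])),'len',np.linalg.norm(d)*1e3)
k=im['z_map'][int(190+250/2.6),int(170+388/2.6)];print(depthpts(im,st,[[319,286]]))
E
```

```text
[[ -0.6   0.2 -19.5]
 [ 12.   -2.4 -19.5]
 [  5.2 -15.7 -19.5]
 [  5.2  16.5 -19.5]
 [-15.    0.5 -19.5]]
yaw 35.222816890368 len 12.84812058836888
[[0.44909565 0.231936   0.18060068]]
```

Emit:
apply_moves(
  series=[
    [1,0.3,30,0,0,0,0.3],
    [0,0,20,0,0,0,0.3],
    [0,0,5,0,0,0,0.3],
    [0,0,0,0,0,0,0.3],
  ],
)

```text
time_s: 11.45
position: [0.4548, 0.2341, 0.1047]
tool_rot: [[0.915, 0.403, 0.0], [0.403, -0.915, 0.0], [0.0, 0.0, -1.0]]
ft_force: [0.5, -0.4, 0.7]
grip_width: 0.0298
gripper_force: 49.6
```

Emit:
apply_moves(
  series=[
    [0,0,3,0,0,0,0.3],
    [0,0,2,0,0,0,0.3],
    [0,0,2,0,0,0,0.3],
    [0,0,0,0,0,0,0.3],
  ],
)

```text
time_s: 11.95
position: [0.4545, 0.2341, 0.0973]
tool_rot: [[0.915, 0.403, -0.0], [0.403, -0.915, -0.0], [-0.0, -0.0, -1.0]]
ft_force: [-0.0, -0.3, -1.0]
grip_width: 0.0297
gripper_force: 49.6
```

Emit:
apply_moves(
  series=[
    [0,0,2,0,0,0,0.3],
    [0,0,2,0,0,0,0.3],
    [0,0,2,0,0,0,0.3],
    [0,0,2,0,0,0,0.3],
    [0,0,0,0,0,0,0.3],
  ],
)

```text
time_s: 12.58
position: [0.4545, 0.2341, 0.0892]
tool_rot: [[0.915, 0.403, -0.0], [0.403, -0.915, -0.0], [-0.0, -0.0, -1.0]]
ft_force: [-1.3, 0.4, -1.2]
grip_width: 0.0298
gripper_force: 49.6
```

Emit:
apply_moves(
  series=[
    [0,0,2,0,0,0,0.3],
    [0,0,2,0,0,0,0.3],
    [0,0,1,0,0,0,0.3],
    [0,0,0,0,0,0,0.3],
    [0,0,0,0,0,0,0.3],
    [0,0,0,0,0,0,0.3],
  ],
)

```text
time_s: 13.32
position: [0.4545, 0.2341, 0.0844]
tool_rot: [[0.915, 0.403, 0.0], [0.403, -0.915, 0.0], [0.0, 0.0, -1.0]]
ft_force: [-0.9, -0.4, 1.3]
grip_width: 0.0297
gripper_force: 49.7
```

Emit:
apply_moves(
  series=[
    [0,0,1,0,0,0,0.3],
    [0,0,1,0,0,0,0.3],
    [0,0,1,0,0,0,0.3],
    [0,0,1,0,0,0,0.3],
    [0,0,0,0,0,0,0.3],
    [0,0,0,0,0,0,0.3],
  ],
)

```text
time_s: 14.08
position: [0.4546, 0.2341, 0.0804]
tool_rot: [[0.915, 0.403, 0.0], [0.403, -0.915, 0.0], [0.0, -0.0, -1.0]]
ft_force: [-2.2, -0.7, 5.0]
grip_width: 0.0298
gripper_force: 49.9
```

The force fits the spindle being pressed about 2–3 mm in. I'll push on to the stop.

Emit:
apply_moves(
  series=[
    [0,0,0.7,0,0,0,0.3],
    [0,0,0.7,0,0,0,0.3],
    [0,0,0,0,0,0,0.3],
    [0,0,0,0,0,0,0.3],
  ],
)

```text
time_s: 14.58
position: [0.4546, 0.2341, 0.0793]
tool_rot: [[0.915, 0.403, 0.0], [0.403, -0.915, 0.0], [0.0, 0.0, -1.0]]
ft_force: [-1.9, -0.6, 8.0]
grip_width: 0.0299
gripper_force: 50.4
```

Emit:
apply_moves(
  series=[
    [0,0,0.7,0,0,0,0.3],
    [0,0,0,0,0,0,0.3],
    [0,0,0,0,0,0,0.3],
  ],
)

```text
time_s: 14.95
position: [0.4547, 0.2341, 0.0791]
tool_rot: [[0.915, 0.403, 0.001], [0.403, -0.915, 0.0], [0.001, 0.0, -1.0]]
ft_force: [-3.7, -1.2, 13.7]
grip_width: 0.0297
gripper_force: 51.0
```

The end stop was reached: force is rising to 13.7 N with no more travel, and TCP z of 0.079 matches the expected 0.0795. Handing in.

```bash
python3 -c "
from h import *
st=telemetry.observe();print(st['position'],st['ft_force'],st['gripper_force'])
print(env.close_job())"
```

```text
[0.4547198  0.23413576 0.07911976] [-3.67608386 -1.22698338 13.68288242] 50.96446033130178
the job is handed in; nothing more can be done
None
```

The job is handed in, but no verdict came back: the switch is off, and the knob is fully home flat-to-flat, still gripped with the spindle held at its stop (13.7 N); the bystanders were never touched.

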